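Put the coin roll away in the till

TASK

Put the paper roll of coins away in the till: press the big key so that the cash drawer springs open, and lay the roll down (not drop it) in the wide empty compartment at the front of the drawer. Then push the drawer home until it clicks and stays shut, without shifting the things standing round the till.

Things in the scene. Friction and masses are not known exactly. Their poses are not given: they have to be found in the camera images.
- till: Shop cash register, fixed; origin on the counter below the centre of the shut drawer's front. x into the till, y to its user's left, z up. 300 mm wide (y). The case over the drawer starts at x 10 mm and is 94 mm high; on it the keypad, from x 40 (100 mm high) sloping up to x 205 (124 mm); behind it a housing 185 mm high, x 204 to 336.
- key_top (a point): Centre of the top of the big cash key: bar key 50 mm (y) by 34 mm (x), by far the largest, at the keypad's lower right (user's view), top 12 mm above the keypad, 117 mm above the counter, sloping 8 degrees. Till's axes. Goes straight down 8 mm on a spring (2 N to start, 4.5 N at the bottom) and comes up by itself. Other keys are flat and do nothing.
- key (a joint): How far the big key is down, m: 0 up, 0.008 fully down. It frees the drawer at about 0.004; it need not be held down. It dips by itself as the drawer passes the latch on the way home and jumps up again (the click).
- drawer (a joint): How far the drawer is out, m: 0 latched shut, 0.130 fully out (it springs there when freed). A spring pushes it out with 2.5 N (open) to 5 N (shut); pushing it home takes up to about 10 N at the latch. To latch, push it past 0; it stops dead at -0.005, comes back to 0 when let go and stays. Not latched, it springs out again.
- drawer_front (a point): Centre of the outer face of the drawer's flat front; moves with the drawer. Front 286 mm wide, 74 mm high (10 to 84 mm above the counter, this point at 60), 14 mm thick; a round lock of radius 11 mm stands out 4 mm, 100 mm to the user's right of this point. Till's axes: x at right angles to the front, pushing along +x shuts it. Shut, it stands 10 mm proud of the case.
- drawer_bay (a point): Centre of the floor of the drawer's wide empty compartment, front left in the user's view; moves with the drawer. 108 mm long (x), 136 mm wide (y), floor 18 mm above the counter, walls 40 to 50 mm high, drawer front 66 mm above the floor. With the drawer out it is open from above and the till's case starts 72 mm from here in +x. Till's axes. The 3 narrow cups beside it hold coins.
- roll_center (a point): Centre of the coin roll: paper-wrapped cylinder 80 mm long, 29 mm in diameter, about 0.34 kg, buff with a white band, lying on the counter left of the till (user's view), centre 14.5 mm up. Its x axis runs along its length.
- jar: Paint jar standing loose on the counter, 62 mm in diameter, 74 mm high; origin at the centre of its underside. Leave it alone.
- tile_pack: Packed brick of ivory and green tiles, 94 x 64 x 46 mm, loose on the counter; origin at the centre of its underside, x along its length. Leave it alone.
There are look-alikes about, which are no part of the job. What is meant by the part that bears roll_center is not blue, and is the smaller of those in its own colour.

How it is judged (in metres and radians):
On the way, in this order (a step that is already met when the one before it is completed fails the run):
1. the key has let the drawer spring open (more than 100 mm out) (value of joint drawer above 0.1 m), for 0.1 s.
2. the roll lies, let go, on the floor of the wide compartment (x of roll_center in the frame of drawer_bay between -0.054 and 0.054 m and y of roll_center in the frame of drawer_bay between -0.068 and 0.068 m and z of roll_center in the frame of drawer_bay below 0.022 m and contact force between the fingers and roll below 0.1 N), for 0.2 s.
3. the drawer is pushed home and latched (value of joint drawer below 0.004 m and value of joint key below 0.002 m), for 0.2 s.
At the end, for the whole second after the job is handed in: The drawer is latched shut (less than 4 mm out) with the big key up, and the coin roll lies at rest on the floor of the drawer's wide compartment (its centre within the compartment and less than 22 mm above its floor) (all of step 3 and x of roll_center in the frame of drawer_bay between -0.054 and 0.054 m and y of roll_center in the frame of drawer_bay between -0.068 and 0.068 m and z of roll_center in the frame of drawer_bay below 0.022 m and linear speed of roll below 0.05 m/s); the robot touches nothing.
It fails at once if the roll is let go more than about 45 mm above the compartment's floor (contact force between the fingers and roll below 0.1 N and z of roll_center in the frame of drawer_bay above 0.06 m and horizontal distance between roll_center and drawer_bay below 0.08 m).
It fails at once if the jar is shifted by more than 30 mm (distance of jar from where it was at the start of the episode above 0.03 m).
It fails at once if the pack of tiles is shifted by more than 30 mm (distance of tile_pack from where it was at the start of the episode above 0.03 m).
It also fails if it takes over 61 s, if anything falls off the work surface, if the arm or the gripper's body presses on something with over 40 N, if the wrist force passes 120 N, or if a joint passes its speed limit or range.

ROBOT

A 6-joint arm with a two-finger parallel gripper is mounted at the origin on the work surface. World frame = base frame: x ahead of the robot, y to its left, z up, the work surface at z = 0. Lengths are in m, angles in degrees, forces in N, time in s.
With the tool pointing down it reaches from about 0.275 to 0.975 m from the base axis. Payload 8.4 kg.
Tool frame: the origin (TCP) lies on the mounting face of the last link; the fingertips stand 190 mm ahead of it and the grasp point (between the pads) lies 171 mm ahead of it; y points along the fingers, x is the direction in which the jaws open and shut, and the axes are right-handed (so a half turn about y gives the same grasp; the last joint's range is limited). The gripper opens to 92 mm and grips with 3 to 60 N. Pads are 20 mm wide; open, the fingers measure 128 mm over their backs; the gripper's body (75 mm by 189 mm) begins 69 mm behind the grasp point.
Start: joints at [71.597, 20.225, 93.587, -0, 66.188, -0.138], TCP at [0.196, 0.594, 0.405] pointing down, gripper open.
Joint ranges: [-150.9, 150.9], [-52.94, 120.26], [3.33, 152.33], [-74.26, 254.26], [0, 154.13], [-172.89, 172.89]. Speed limits (degrees/s): [127.2, 127.2, 159.86, 180, 180, 180].

INTERFACE

Orientations are given as [roll, pitch, yaw] about the fixed x, y, z axes, in that order (R = Rz(yaw) Ry(pitch) Rx(roll)).
In Python, from station import * gives the robot as it stands. The module is installed in compiled form; this text tells all that it offers.
- The arm moves only by the shell command python3 -m crank 'ROWS' [FORCE]. ROWS is JSON, a list that holds one entry, the list of rows, each a list of 7 numbers: the shift along the tool's x, y, z as a fraction of full scale, then the turn, a rotation vector about the tool's x, y, z as a fraction of full scale, then the opening, from -1 (shut) to 1 (fully open). A call has 1 to 5 rows; each row is the pose to reach, as a shift and turn from the pose commanded when the call began, along the tool's axes at that moment; what a row does not reach only later rows make up. Full scale, the value 1, is 120 mm for a shift and pi/2 rad for a turn. A row lasts 1/8 s, in which the tool goes at most 62.5 mm and 10.7 degrees, less where a joint would pass 70% of its speed; a pose out of reach is approached as far as the arm can. A call with a number of a shift or a turn outside -1 to 1 is refused whole. A call with a gripper value outside its range is refused whole. The fingers move at their own pace and stop on an object; FORCE is the grip in N (left out, the last holds). Time passes only in rows, so rows that repeat a pose let the fingers close. It gives the time, the measured TCP pose, the force and the opening at its end, in the units of the state.
- get_state(): the state, without advancing time (a new reading comes with each control period).
- snapshot(name): name is "side" or "top"; returns a dict with "image" (384x512x3 uint8, blue, green, red), "K" (3x3 intrinsics, pixels), "distortion" ([k1, k2, p1, p2, k3] as OpenCV has them; the pictures are not rectified), "rvec" (rotation vector, rad) and "tvec" (3), from world to camera coordinates, as OpenCV has them. Camera axes: x right, y down, z forward; pixel columns grow to the right and rows downward; lengths in m; the calibration is good to about 2 mm. A picture is of the moment at which its call begins. There is no depth.
- hand_in(): hands the job in, once; it reports no verdict.
Trained networks look in a picture, given as the dict that the camera call returned (one of the last four; its "shot" number tells which), for a name from the list of things; names that differ only in an ending like _2 or _b are one class to them, and where a whole thing is asked for, a point or a joint stands for the part that bears it (a point fixed in the world has none). Each returns a list of dicts, best first, with "confidence" (0 to 1); they miss things now and then, are a little off and sometimes report something else, mostly with a low value. They report only what shows in the picture. A call takes as long as a camera call. They do not tell look-alikes from the thing itself.
- look_for(picture, query): "position" ([column, row] in pixels, amid what is visible of it).
- landmark_of(picture, query): "position" ([column, row] in pixels: a listed point, or the origin of a listed thing).
The state is a dict: "time_s": time; "joint_pos": joint angles; "joint_velocities": joint speeds; "effort": joint torques, N m; "tool_pos": TCP position; "eef_rot": TCP orientation; "contact_force": force on the tool from outside, world axes, zero at the start; "wrist_torque": the same for the moment, N m; "grip_width": finger opening in m.
Only numpy, scipy, OpenCV 4.12 (cv2) and the standard library are available. Lean on these libraries where they do the work, as an engineer would, in place of code of your own. Each camera call takes 0.05 s, during which the arm holds its last target.

## Working session

There is one attempt and no reset: what is moved stays moved. The work goes in short steps, Python scripts to look and compute and a shell command to move; the robot and the scene stay as the last step left them, time stands still between calls to the robot, and variables do not carry over. Pictures are saved under pics/ and viewed, and the job is handed in when it is done.

```bash
mkdir -p pics; cat > h.py <<'E'
from station import *
import numpy as np, cv2
from scipy.spatial.transform import Rotation as R
def save(p,n,crop=None,s=1):
    im=p["image"]
    if crop: x0,y0,x1,y1=crop; im=im[y0:y1,x0:x1]
    cv2.imwrite("pics/"+n,cv2.resize(im,None,fx=s,fy=s,interpolation=cv2.INTER_CUBIC))
def ray(p,px):
    u=cv2.undistortPoints(np.array([[px]],float),np.array(p["K"]),np.array(p["distortion"]))[0,0]
    Rm=cv2.Rodrigues(np.array(p["rvec"],float))[0]; t=np.array(p["tvec"],float).ravel()
    d=Rm.T@np.array([u[0],u[1],1]); return -Rm.T@t, d/np.linalg.norm(d)
def atz(p,px,z):
    o,d=ray(p,px); return o+d*(z-o[2])/d[2]
def tri(p,a,q,b):
    o1,d1=ray(p,a);o2,d2=ray(q,b)
    A=np.stack([d1,-d2],1); s=np.linalg.lstsq(A,o2-o1,rcond=None)[0]
    x,y=o1+s[0]*d1,o2+s[1]*d2
    return (x+y)/2,np.linalg.norm(x-y)
def proj(p,X):
    return cv2.projectPoints(np.array(X,float).reshape(-1,3),np.array(p["rvec"],float),np.array(p["tvec"],float),np.array(p["K"]),np.array(p["distortion"]))[0].reshape(-1,2)
E
python3 - <<'E'
from h import *
s=snapshot("side");t=snapshot("top")
save(s,"s0.png",None,1.5);save(t,"t0.png",None,1.5)
for n,p in (("side",s),("top",t)):
    print(n,np.round(ray(p,(256,192)),3).tolist())
    for q in ("till","key_top","drawer_front","drawer_bay","roll_center","jar","tile_pack"):
        print(q,[(np.round(d["position"]).tolist(),round(d["confidence"],2)) for d in landmark_of(p,q)])
print(get_state())
E
```

```text
side [[0.306, -0.575, 0.95], [0.175, 0.62, -0.765]]
till [([318.0, 264.0], 0.56)]
key_top [([357.0, 267.0], 0.73)]
drawer_front [([314.0, 252.0], 0.68), ([214.0, 185.0], 0.66)]
drawer_bay []
roll_center [([168.0, 190.0], 0.82), ([217.0, 189.0], 0.63), ([202.0, 229.0], 0.61)]
jar [([230.0, 144.0], 0.67)]
tile_pack [([264.0, 167.0], 0.59)]
top [[0.376, 0.091, 1.098], [0.091, -0.013, -0.996]]
till [([311.0, 142.0], 0.88)]
key_top [([363.0, 106.0], 0.93)]
drawer_front [([315.0, 136.0], 0.75)]
drawer_bay [([122.0, 182.0], 0.28)]
roll_center [([235.0, 244.0], 0.72), ([178.0, 270.0], 0.65)]
jar [([123.0, 180.0], 0.86)]
tile_pack [([123.0, 183.0], 0.66)]
{'time_s': 0.8, 'joint_pos': array([ 7.15973517e+01,  2.02237472e+01,  9.35877191e+01,  9.46615058e-04,
        6.61886250e+01, -1.39125303e-01]), 'joint_velocities': array([-0.0545923 ,  0.01088941,  0.06232326, -0.01759454, -0.08841424,
        0.09944172]), 'effort': array([ 1.76070858e-03, -5.93692267e+01, -3.34555936e+01,  7.00041954e-02,
        1.56312209e-02, -2.79297848e-05]), 'tool_pos': array([0.19587954, 0.59350431, 0.40469518]), 'eef_rot': array([-8.99991337e+01,  8.92142955e-05,  7.17360948e+01]), 'contact_force': array([-0.19156352,  0.17002909, -0.82498991]), 'wrist_torque': array([0.00702076, 0.0046526 , 0.01797543]), 'grip_width': 0.09168144538741091}
```

View pics/s0.png

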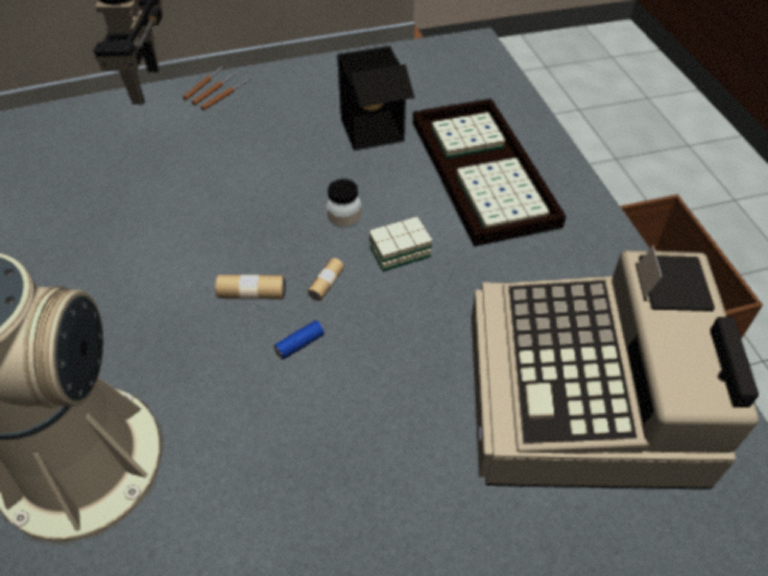

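View pics/t0.png

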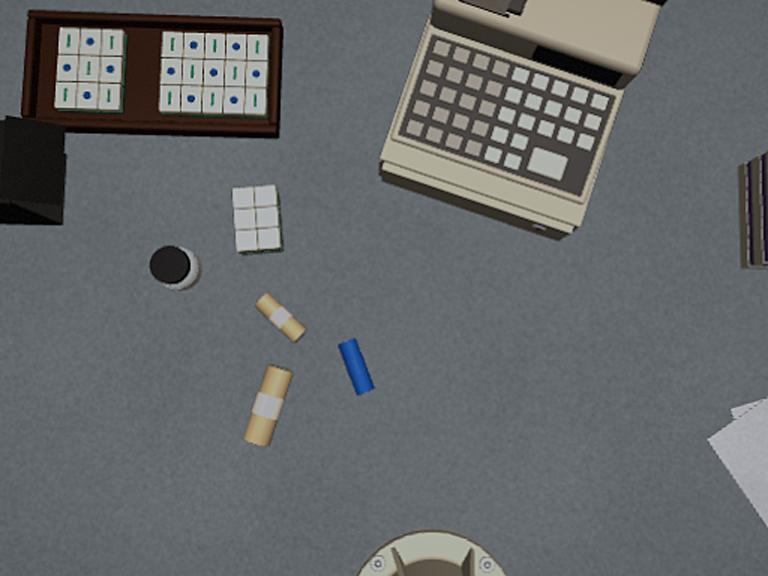

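```bash
python3 - <<'E'
from h import *
s=snapshot("side");t=snapshot("top")
save(t,"t1.png",(150,180,270,310),5);save(t,"t2.png",(245,0,445,165),4);save(s,"s2.png",(305,160,505,330),4)
for nm,p,rois in (("top",t,{"small":(165,190,210,232),"big":(160,238,200,300),}),("side",s,{"small":(200,168,235,203),"big":(140,178,195,203)})):
    for k,(x0,y0,x1,y1) in rois.items():
        im=p["image"][y0:y1,x0:x1].astype(int)
        m=((im[:,:,2]-im[:,:,0]>25)|(im.min(2)>165)).astype(np.uint8)
        c=max(cv2.findContours(m,cv2.RETR_EXTERNAL,cv2.CHAIN_APPROX_NONE)[0],key=cv2.contourArea)
        r=cv2.minAreaRect(c); b=cv2.boxPoints(r)+[x0,y0]
        W=np.array([atz(p,q,.0145)[:2] for q in b]); 
        e=[W[1]-W[0],W[2]-W[1]]
        l=max(e,key=np.linalg.norm)
        print(nm,k,"px",np.round(b.mean(0),1),"ctr",W.mean(0).round(4),"dims",[round(float(np.linalg.norm(v)),4) for v in e],"yaw",np.degrees(np.arctan2(l[1],l[0])).round(1))
        if k=="small": 
            globals()[nm]=b.mean(0)
print("tri",tri(t,top,s,side))
E
```

```text
top small px [186.6 211. ] ctr [0.4295 0.2307] dims [0.0276, 0.0816] yaw -131.8
top big px [177.9 270.3] ctr [0.2988 0.2452] dims [0.115, 0.0393] yaw -16.6
side small px [217.7 184. ] ctr [0.4318 0.2364] dims [0.0882, 0.0331] yaw 49.2
side big px [165.5 190. ] ctr [0.2974 0.2534] dims [0.0479, 0.1181] yaw -16.1
tri (array([0.42971906, 0.22964476, 0.02150996]), np.float64(0.0012253475738496324))
```

View pics/t1.png

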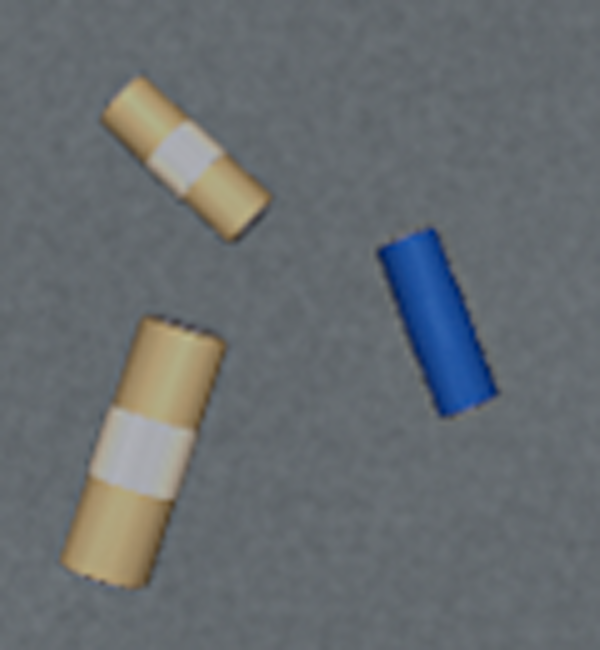

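View pics/t2.png

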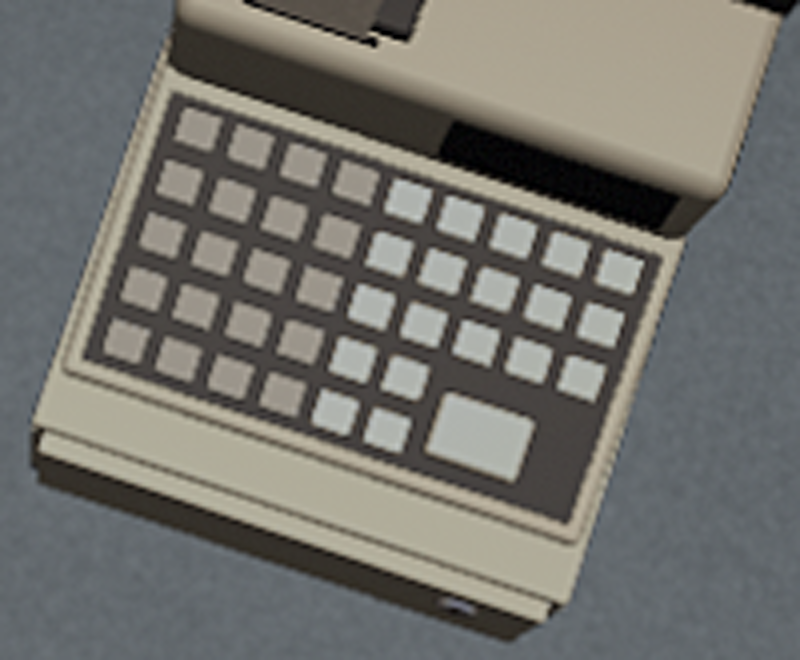

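View pics/s2.png

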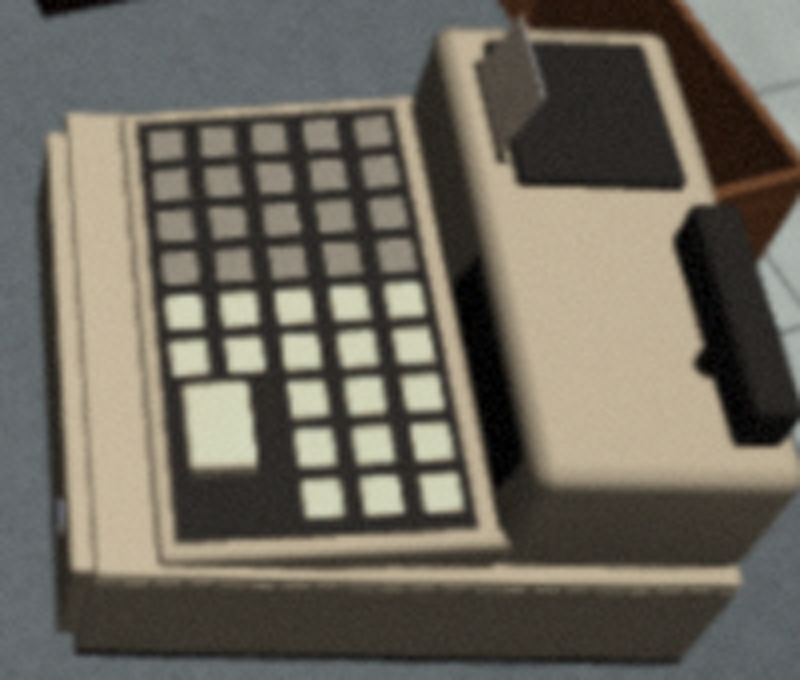

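```bash
cat >> h.py <<'E'
def T(px): return (px[0]/4+245-.375,px[1]/4-.375)
def S(px): return (px[0]/4+305-.375,px[1]/4+160-.375)
E
python3 - <<'E'
from h import *
s=snapshot("side");t=snapshot("top")
for n,a,b in (("key",(480,438),(220,424)),("Lcorner",(33,427),(68,115)),("Rcorner",(569,604),(73,572))):
    x,e=tri(t,T(a),s,S(b)); print(n,x.round(4),round(e,4), atz(t,T(a),.117 if n=="key" else .094).round(4),atz(s,S(b),.117 if n=="key" else .094).round(4))
A=atz(t,T((33,427)),.094);B=atz(t,T((569,604)),.094)
A2=atz(s,S((68,115)),.094);B2=atz(s,S((73,572)),.094)
for A,B in((A,B),(A2,B2)):
  d=A-B; print(np.linalg.norm(d)); yaw=np.arctan2(d[1],d[0])-np.pi/2; print("yaw",np.degrees(yaw))
  ex=np.array([np.cos(yaw),np.sin(yaw)]); print("origin",(A+B)[:2]/2-.01*ex)
E
```

```text
key [ 0.6439 -0.1454  0.1162] 0.0012 [ 0.6431 -0.1451  0.117 ] [ 0.6442 -0.1459  0.117 ]
Lcorner [0.6515 0.0871 0.0927] 0.0026 [0.6498 0.0874 0.094 ] [0.6523 0.0862 0.094 ]
Rcorner [ 0.5541 -0.1949  0.0994] 0.0114 [ 0.5608 -0.1976  0.094 ] [ 0.5498 -0.1923  0.094 ]
0.2984888050577523
yaw -17.336523124577372
origin [ 0.59577148 -0.05213423]
0.29674766692172827
yaw -20.216602644702633
origin [ 0.59165336 -0.04960578]
```

```bash
cat >> h.py <<'E'
TO=np.array([.5955,-.052,0]); TY=-17.5
def w(p,TO=None,TY=None):
    TO=globals()['TO'] if TO is None else TO; TY=globals()['TY'] if TY is None else TY
    return TO+R.from_euler('z',TY,degrees=True).apply(np.array(p,float))
def ln(p,im,a,b,s,off,c):
    q=proj(p,[a,b]); q=((q-off+.5)*s-.5)
    cv2.line(im,tuple(int(v) for v in q[0].round()),tuple(int(v) for v in q[1].round()),c,1)
E
python3 - <<'E'
from h import *
s=snapshot("side");t=snapshot("top")
for p,c,n in((t,(245,0,445,165),"t3.png"),(s,(305,160,505,330),"s3.png")):
    x0,y0,x1,y1=c; im=cv2.resize(p["image"][y0:y1,x0:x1],None,fx=4,fy=4,interpolation=cv2.INTER_CUBIC)
    def poly(P,col):
        for i in range(len(P)): ln(p,im,w(P[i]),w(P[(i+1)%len(P)]),4,np.array([x0,y0]),col)
    poly([(.01,.15,.094),(.01,-.15,.094),(.204,-.15,.094),(.204,.15,.094)],(0,0,255))
    poly([(0,.143,.084),(0,-.143,.084),(0,-.143,.010),(0,.143,.010)],(0,255,0))
    poly([(.204,.13,.185),(.204,-.13,.185),(.336,-.13,.185),(.336,.13,.185)],(255,0,0))
    cv2.imwrite("pics/"+n,im)
E
```

```text
(no output)
```

View pics/t3.png

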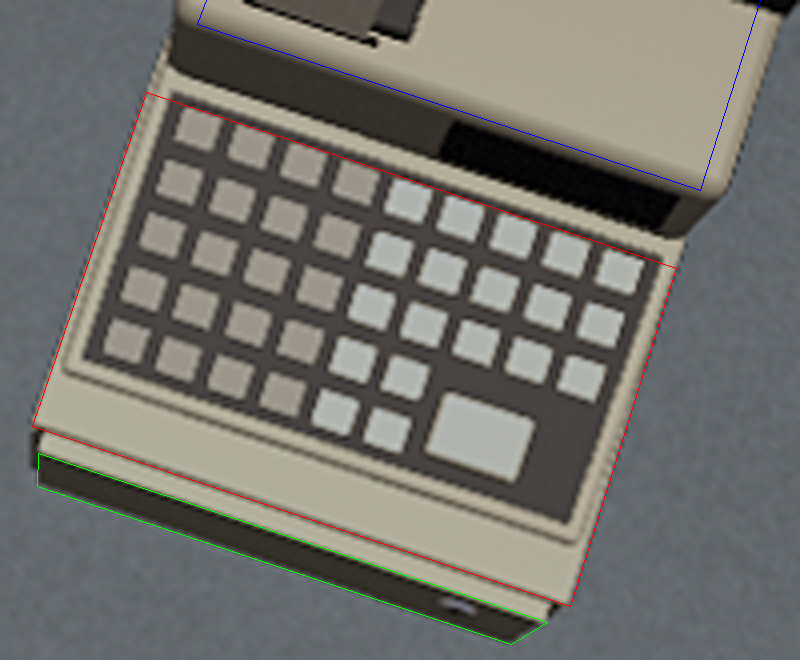

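View pics/s3.png

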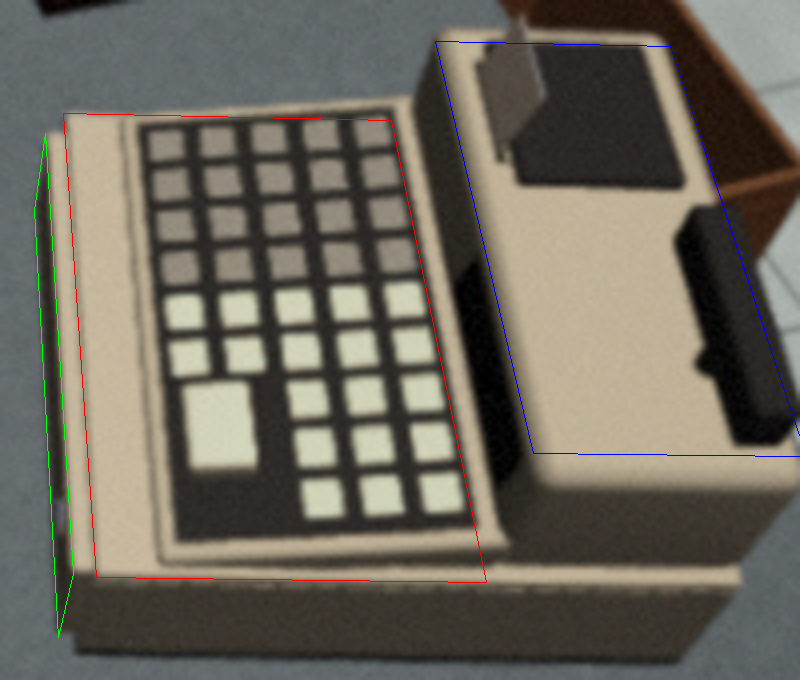

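```bash
python3 -m crank '[[[-0.39,0,-0.455,0,-0.009,0,-1],[-0.78,0,-0.91,0,-0.009,0,-1],[-0.78,0,-0.91,0,-0.009,0,-1]]]' 20
```

```text
time_s: 1.48
tool_pos: [0.2713, 0.468, 0.4047]
eef_rot: [-90.0, 0.0, 72.4]
contact_force: [-0.3, 0.6, 0.6]
grip_width: 0.0639
```

```bash
for i in 1; do python3 -m crank '[[[-0.45,0,-0.5,0,0,0,-1],[-0.85,0,-1,0,0,0,-1],[-0.85,0,-1,0,0,0,-1]]]'
python3 -m crank '[[[-0.45,0,-0.5,0,0,0,-1],[-0.85,0,-1,0,0,0,-1],[-0.85,0,-1,0,0,0,-1]]]'
python3 -m crank '[[[-0.45,0,-0.5,0,0,0,-1],[-0.85,0,-1,0,0,0,-1],[-0.85,0,-1,0,0,0,-1]]]'; done
cat > d.py <<'E'
from h import *
import sys
# usage: d.py x y z [yaw]  target TCP
s=get_state(); p=s["tool_pos"]; r=R.from_euler('xyz',s["eef_rot"],degrees=True)
tg=np.array([float(v) for v in sys.argv[1:4]])
print("pos",p.round(4),"rot",s["eef_rot"].round(2),"F",s["contact_force"].round(1),"g",round(s["grip_width"],4))
print("shift frac",(r.inv().apply(tg-p)/.12).round(3))
if len(sys.argv)>4:
    q=R.from_euler('xyz',[-90,0,float(sys.argv[4])],degrees=True)
    print("turn frac",((r.inv()*q).as_rotvec()/(np.pi/2)).round(3))
E
python3 d.py .6435 -.1455 .307 72.5
```

```text
time_s: 1.85
tool_pos: [0.3551, 0.3356, 0.405]
eef_rot: [-90.0, -0.0, 72.5]
contact_force: [0.4, -0.0, -0.7]
grip_width: 0.0338
time_s: 2.22
tool_pos: [0.4394, 0.2022, 0.405]
eef_rot: [-90.0, -0.0, 72.5]
contact_force: [0.0, 0.9, -0.0]
grip_width: 0.004
time_s: 2.6
tool_pos: [0.5236, 0.0686, 0.405]
eef_rot: [-90.1, -0.0, 72.4]
contact_force: [0.4, -0.2, -0.3]
grip_width: 0.0005
pos [0.5236 0.0686 0.405 ] rot [-9.007e+01 -3.000e-02  7.244e+01] F [ 0.4 -0.2 -0.3] g 0.0005
shift frac [-1.4    0.817 -1.49 ]
turn frac [ 0.001 -0.001  0.   ]
```

```bash
python3 -m crank '[[[-0.35,0,-0.38,0,0,0,-1],[-0.7,0,-0.75,0,0,0,-1],[-0.7,0,-0.75,0,0,0,-1]]]'
python3 -m crank '[[[-0.35,0.2,-0.37,0,0,0,-1],[-0.7,0.6,-0.74,0,0,0,-1],[-0.7,0.6,-0.74,0,0,0,-1],[-0.7,0.6,-0.74,0,0,0,-1]]]'
python3 d.py .6435 -.1455 .307 72.5
python3 - <<'E'
from h import *
s=snapshot("side");t=snapshot("top")
save(s,"s4.png",(305,100,505,300),3);save(t,"t4.png",(245,0,445,165),3)
E
```

```text
time_s: 2.98
tool_pos: [0.5845, -0.0394, 0.4046]
eef_rot: [-90.1, -0.0, 72.3]
contact_force: [-0.4, -0.3, 0.2]
grip_width: 0.0007
time_s: 3.48
tool_pos: [0.642, -0.1428, 0.3318]
eef_rot: [-89.9, -0.0, 72.5]
contact_force: [0.3, 0.5, 0.4]
grip_width: 0.0004
pos [ 0.642  -0.1428  0.3318] rot [-8.988e+01 -2.000e-02  7.251e+01] F [0.3 0.5 0.4] g 0.0004
shift frac [-0.018  0.207 -0.019]
turn frac [-0.001  0.     0.   ]
```

View pics/s4.png

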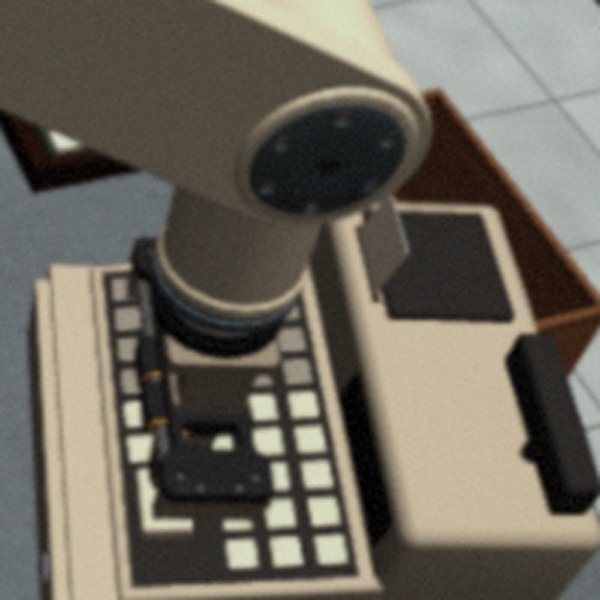

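```bash
python3 -m crank '[[[-0.018,0.2,-0.019,0,0,0,-1],[-0.018,0.25,-0.019,0,0,0,-1],[-0.018,0.25,-0.019,0,0,0,-1]]]'
python3 - <<'E'
from h import *
t=snapshot("top")
save(t,"t5.png",None,1.5)
E
```

```text
time_s: 3.95
tool_pos: [0.6435, -0.145, 0.3037]
eef_rot: [-90.0, -0.0, 72.6]
contact_force: [-1.1, 2.4, 3.6]
grip_width: 0.0003
```

View pics/t5.png

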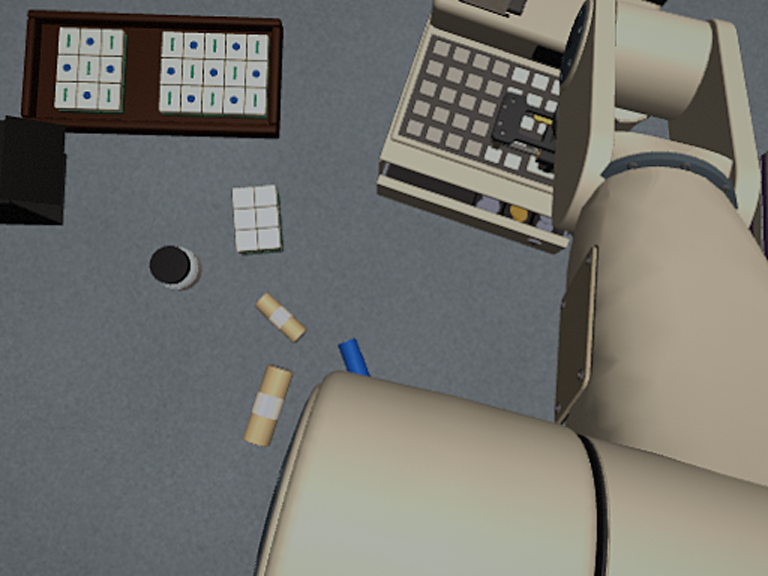

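```bash
python3 -m crank '[[[0,-0.45,0,0,0,0,-1],[0,-0.7,0,0,0,0,-1],[0.3,-0.9,0.2,0,0,0,0.2],[0.6,-0.9,0.5,0,0,0,0.3],[0.9,-0.9,0.8,0,0,0,0.4]]]'
python3 d.py .4295 .2305 .193 138.5
```

```text
time_s: 4.62
tool_pos: [0.5835, -0.013, 0.412]
eef_rot: [-90.1, -0.0, 72.5]
contact_force: [0.3, 0.7, -0.7]
grip_width: 0.0285
pos [ 0.5835 -0.013   0.412 ] rot [-9.010e+01 -3.000e-02  7.252e+01] F [ 0.3  0.7 -0.7] g 0.0285
shift frac [1.549 1.822 1.837]
turn frac [ 0.001 -0.733 -0.   ]
```

```bash
python3 -m crank '[[[0.3,0,0.4,0,-0.118,0,0.4],[0.6,0,0.8,0,-0.236,0,0.4],[0.85,0.2,1,0,-0.354,0,0.4],[1,0.4,1,0,-0.472,0,0.4],[1,0.6,1,0,-0.59,0,0.4]]]'
python3 d.py .4295 .2305 .193 138.5
python3 - <<'E'
from h import *
t=snapshot("top");s=snapshot("side")
save(t,"t6.png",None,1.5);save(s,"s6.png",None,1.5)
E
```

```text
time_s: 5.25
tool_pos: [0.5058, 0.1377, 0.3391]
eef_rot: [-90.1, 0.0, 126.1]
contact_force: [0.6, -0.1, -0.4]
grip_width: 0.0643
pos [0.5058 0.1377 0.3391] rot [-9.0110e+01  4.0000e-02  1.2611e+02] F [ 0.6 -0.1 -0.4] g 0.0643
shift frac [1.001 1.217 0.06 ]
turn frac [ 0.001 -0.138 -0.001]
```

View pics/t6.png

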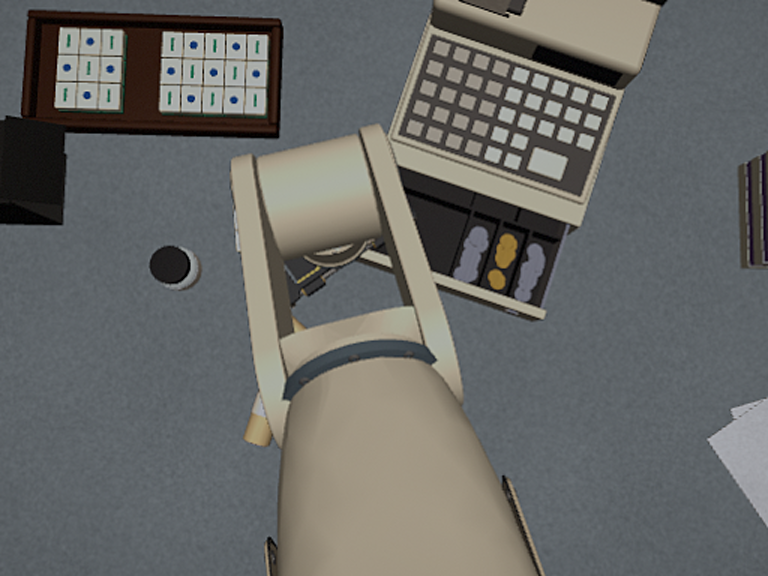

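View pics/s6.png

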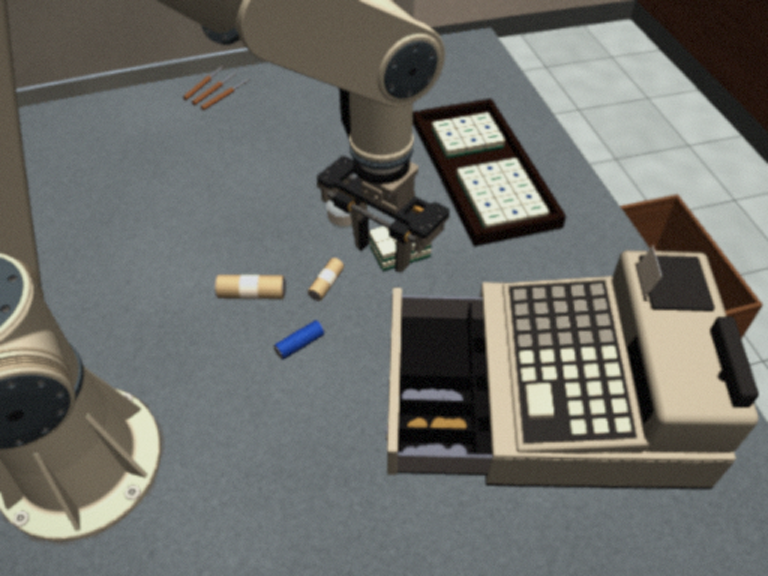

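```bash
python3 -m crank '[[[0.4,0,0.06,0,-0.1,0,0.4],[0.8,0.2,0.06,0,-0.138,0,0.4],[1,0.5,0.06,0,-0.138,0,0.4],[1,0.7,0.06,0,-0.138,0,0.4],[1,0.7,0.06,0,-0.138,0,0.4]]]'
python3 d.py .4295 .2305 .193 138.5
python3 - <<'E'
from h import *
t=snapshot("top");s=snapshot("side")
save(t,"t7.png",(130,150,280,290),4);save(s,"s7.png",(150,100,300,230),4)
E
```

```text
time_s: 5.98
tool_pos: [0.4298, 0.2295, 0.2546]
eef_rot: [-89.9, -0.0, 137.9]
contact_force: [0.1, -0.1, 0.0]
grip_width: 0.064
pos [0.4298 0.2295 0.2546] rot [-8.9900e+01 -3.0000e-02  1.3787e+02] F [ 0.1 -0.1  0. ] g 0.064
shift frac [ 0.008  0.513 -0.005]
turn frac [-0.001 -0.007  0.   ]
```

View pics/s7.png

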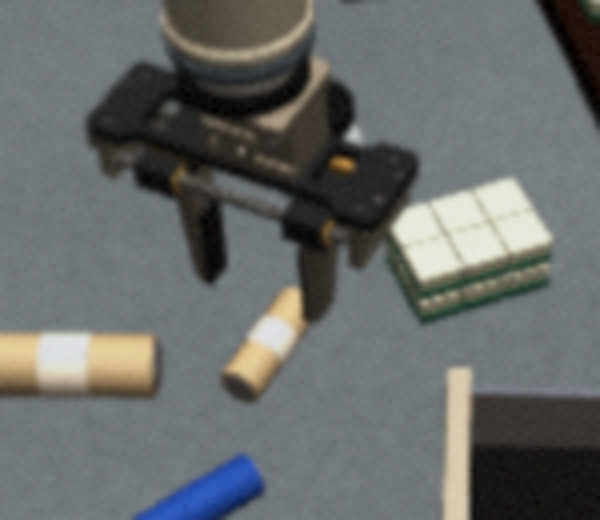

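```bash
python3 -m crank '[[[0.008,0.3,-0.005,0,-0.007,0,0.4],[0.008,0.513,-0.005,0,-0.007,0,0.4],[0.008,0.513,-0.005,0,-0.007,0,0.4]]]'
python3 -m crank '[[[0,0,0,0,0,0,-1],[0,0,0,0,0,0,-1],[0,0,0,0,0,0,-1],[0,0,0,0,0,0,-1],[0,0,0,0,0,0,-1]]]' 25
python3 -m crank '[[[0,-0.2,0,0,0,0,-1],[0,-0.5,0,0,0,0,-1],[0,-0.8,0,0,0,0,-1],[0,-0.8,0,0,0,0,-1]]]'
python3 - <<'E'
from h import *
s=snapshot("side");t=snapshot("top")
save(s,"s8.png",None,1.5);save(t,"t8.png",None,1.5)
E
```

```text
time_s: 6.45
tool_pos: [0.4301, 0.2302, 0.1932]
eef_rot: [-89.9, -0.0, 138.6]
contact_force: [-0.2, -0.3, 0.7]
grip_width: 0.0648
time_s: 7.08
tool_pos: [0.43, 0.2307, 0.1936]
eef_rot: [-90.0, 0.0, 138.7]
contact_force: [-1.1, -1.6, 6.6]
grip_width: 0.0282
time_s: 7.58
tool_pos: [0.4305, 0.2309, 0.2909]
eef_rot: [-90.2, 0.1, 138.7]
contact_force: [0.7, -0.8, -3.8]
grip_width: 0.0281
```

View pics/s8.png

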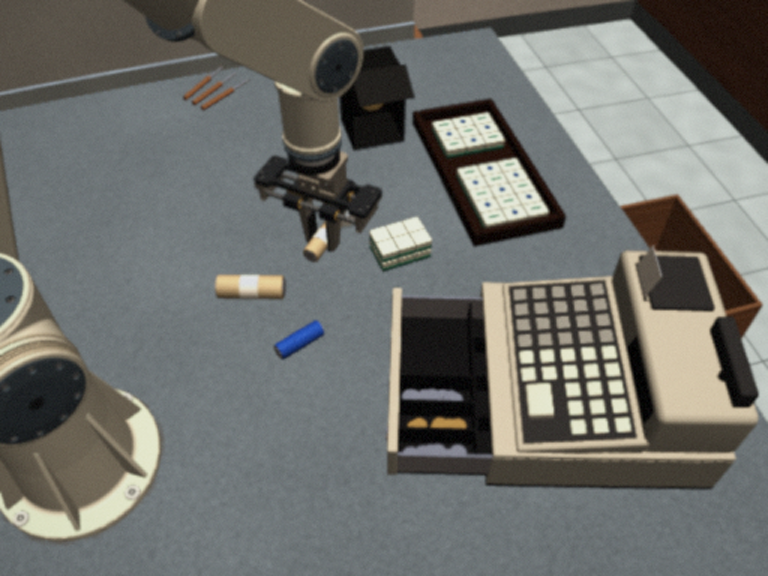

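View pics/t8.png

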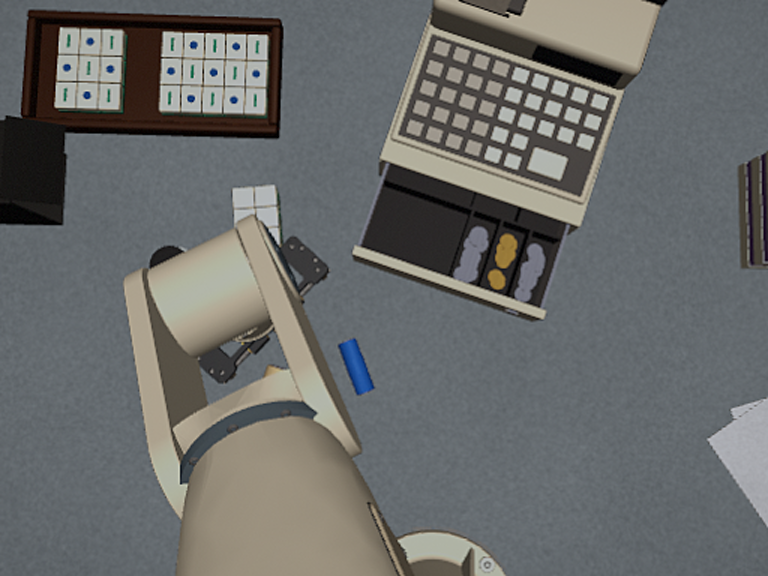

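```bash
python3 - <<'E'
from h import *
s=snapshot("side");t=snapshot("top")
for p,n in((t,"top"),(s,"side")): print(n,[(np.round(d["position"],1).tolist(),round(d["confidence"],2)) for d in landmark_of(p,"drawer_bay")], [(np.round(d["position"],1).tolist(),round(d["confidence"],2)) for d in landmark_of(p,"drawer_front")])
a=landmark_of(t,"drawer_bay");b=landmark_of(s,"drawer_bay")
def till(X): return R.from_euler('z',-TY,degrees=True).apply(X-TO).round(4)
if a and b:
    X,e=tri(t,a[0]["position"],s,b[0]["position"]); print(X,e,till(X))
for x,p in ((a,t),(b,s)):
    if x: print(till(atz(p,x[0]["position"],.018)))
for p,c,n in((t,(225,95,395,225),"t9.png"),(s,(250,180,350,320),"s9.png")):
    x0,y0,x1,y1=c; im=cv2.resize(p["image"][y0:y1,x0:x1],None,fx=4,fy=4,interpolation=cv2.INTER_CUBIC)
    im=cv2.convertScaleAbs(im,alpha=1.8)
    def poly(P,col):
        for i in range(len(P)): ln(p,im,w(P[i]),w(P[(i+1)%len(P)]),4,np.array([x0,y0]),col)
    poly([(-.116,.136,.018),(-.116,0,.018),(-.008,0,.018),(-.008,.136,.018)],(0,0,255))
    poly([(-.116,.136,.064),(-.116,0,.064),(-.008,0,.064),(-.008,.136,.064)],(0,255,0))
    poly([(-.13,.143,.084),(-.13,-.143,.084),(-.116,-.143,.084),(-.116,.143,.084)],(255,0,0))
    cv2.imwrite("pics/"+n,im)
E
```

```text
top [([276.1, 156.7], 0.88)] [([295.0, 190.8], 0.84)]
side [([289.5, 234.3], 0.78)] [([256.3, 246.2], 0.67)]
[0.55737241 0.03215935 0.01732686] 0.003192853794686503 [-0.0617  0.0688  0.0173]
[-0.0634  0.0686  0.018 ]
[-0.0601  0.0688  0.018 ]
```

View pics/t9.png

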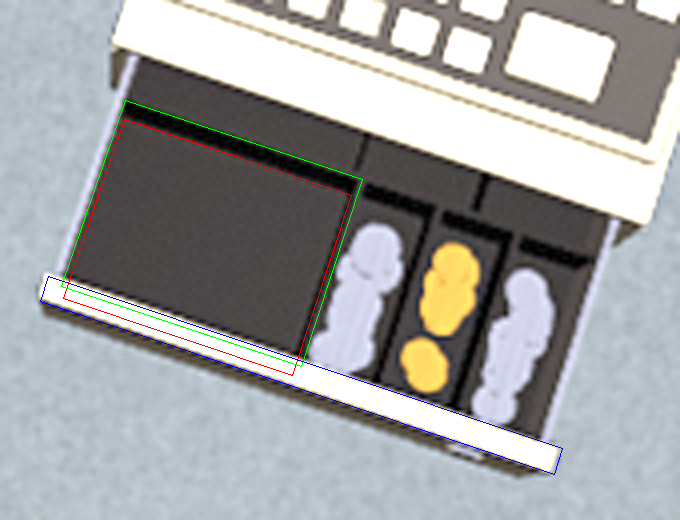

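View pics/s9.png

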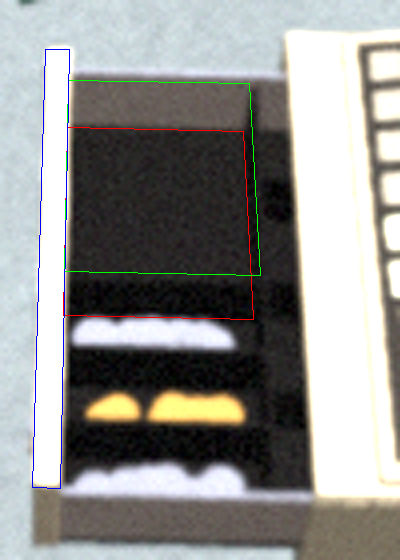

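```bash
python3 - <<'E'
from h import *
print(w([-.062,.068,.0]))
E
python3 d.py .5568 .0315 .33 72.5
```

```text
[0.55681754 0.03149651 0.        ]
pos [0.4297 0.2305 0.2885] rot [-8.9940e+01 -2.0000e-02  1.3869e+02] F [-0.7  0.2 -3.1] g 0.0284
shift frac [-1.89  -0.346  0.547]
turn frac [-0.001  0.735 -0.   ]
```

```bash
python3 -m crank '[[[-0.15,-0.35,0.05,0,0.11,0,-1],[-0.35,-0.35,0.1,0,0.22,0,-1],[-0.6,-0.35,0.2,0,0.33,0,-1],[-0.8,-0.35,0.3,0,0.44,0,-1],[-1,-0.35,0.35,0,0.55,0,-1]]]'
python3 d.py .5568 .0315 .33 72.5
```

```text
time_s: 8.7
tool_pos: [0.4923, 0.1188, 0.3309]
eef_rot: [-90.0, 0.0, 88.9]
contact_force: [-0.1, -0.6, -4.6]
grip_width: 0.0284
pos [0.4923 0.1188 0.3309] rot [-8.997e+01  1.000e-02  8.885e+01] F [-0.1 -0.6 -4.6] g 0.0284
shift frac [-0.717  0.007 -0.552]
turn frac [-0.     0.182 -0.   ]
```

```bash
python3 -m crank '[[[-0.25,0,-0.2,0,0.1,0,-1],[-0.5,0,-0.38,0,0.182,0,-1],[-0.717,0,-0.552,0,0.182,0,-1],[-0.717,0,-0.552,0,0.182,0,-1],[-0.717,0,-0.552,0,0.182,0,-1]]]'
python3 d.py .5568 .0315 .213 72.5
python3 - <<'E'
from h import *
s=snapshot("side");t=snapshot("top")
save(s,"s10.png",(230,130,400,330),3);save(t,"t10.png",(225,75,395,225),3)
E
```

```text
time_s: 9.32
tool_pos: [0.5568, 0.033, 0.3307]
eef_rot: [-89.9, 0.0, 72.8]
contact_force: [-0.5, 0.4, -3.7]
grip_width: 0.0283
pos [0.5568 0.033  0.3307] rot [-8.992e+01  1.000e-02  7.279e+01] F [-0.5  0.4 -3.7] g 0.0283
shift frac [-0.012  0.981 -0.005]
turn frac [-0.001  0.003 -0.   ]
```

View pics/s10.png

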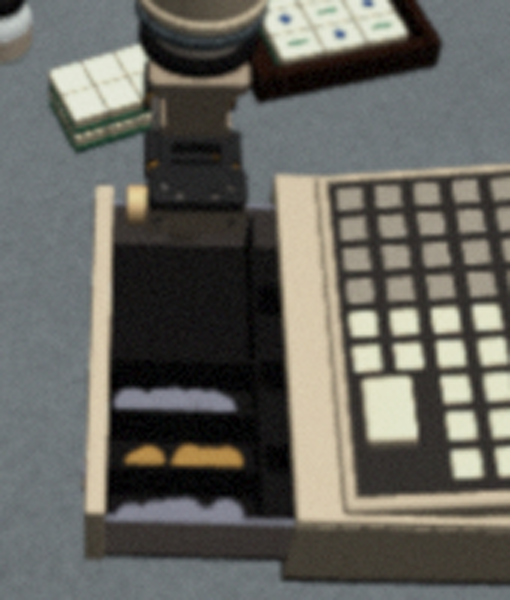

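View pics/t10.png

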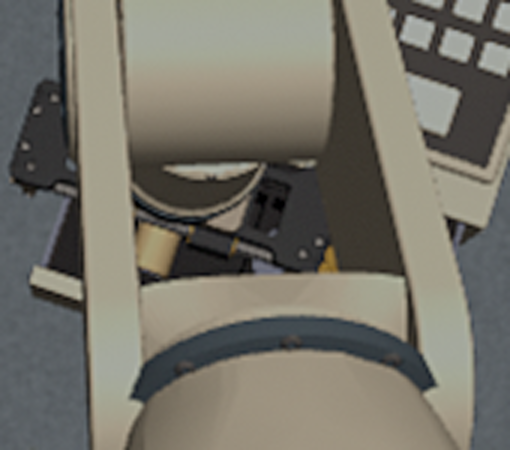

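```bash
python3 -m crank '[[[-0.012,0.3,-0.005,0,0.003,0,-1],[-0.012,0.6,-0.005,0,0.003,0,-1],[-0.012,0.8,-0.005,0,0.003,0,-1],[-0.012,0.92,-0.005,0,0.003,0,-1],[-0.012,0.95,-0.005,0,0.003,0,-1]]]'
python3 d.py .5568 .0315 .2115 72.5
```

```text
time_s: 10.05
tool_pos: [0.5572, 0.0317, 0.2167]
eef_rot: [-89.9, 0.0, 72.6]
contact_force: [-0.3, 0.2, -3.2]
grip_width: 0.0282
pos [0.5572 0.0317 0.2167] rot [-8.995e+01  2.000e-02  7.258e+01] F [-0.3  0.2 -3.2] g 0.0282
shift frac [-0.003  0.043  0.002]
turn frac [-0.001  0.001 -0.   ]
```

```bash
python3 -m crank '[[[0,0.02,0,0,0,0,-1],[0,0.03,0,0,0,0,-1],[0,0.03,0,0,0,0,-1]]]'
python3 d.py .5568 .0315 .2115
```

```text
time_s: 10.42
tool_pos: [0.5576, 0.0313, 0.214]
eef_rot: [-90.0, -0.0, 72.5]
contact_force: [-0.5, 0.0, -3.5]
grip_width: 0.0284
pos [0.5576 0.0313 0.214 ] rot [-9.005e+01 -2.000e-02  7.254e+01] F [-0.5  0.  -3.5] g 0.0284
shift frac [-0.     0.021  0.007]
```

```bash
python3 -m crank '[[[0,0.01,0,0,0,0,-1],[0,0.02,0,0,0,0,-1],[0,0.02,0,0,0,0,-1]]]'
```

```text
time_s: 10.8
tool_pos: [0.5576, 0.0313, 0.2116]
eef_rot: [-90.0, -0.0, 72.5]
contact_force: [-2.4, 0.6, 3.7]
grip_width: 0.0281
```

```bash
python3 -m crank '[[[0,0,0,0,0,0,0.1],[0,0,0,0,0,0,0.2],[0,0,0,0,0,0,0.2],[0,0,0,0,0,0,0.2],[0,0,0,0,0,0,0.2]]]'
python3 -m crank '[[[0,-0.3,0,0,0,0,0.2],[0,-0.7,0,0,0,0,0.2],[0,-1,0,0,0,0,0.2],[0,-1,0.3,0,0,0,-0.5],[0,-1,0.7,0,0,0,-1]]]'
python3 -m crank '[[[0,-0.1,0.4,0,0,0,-1],[0,-0.1,0.8,0,0,0,-1],[0,-0.1,1,0,0,0,-1],[0,-0.1,1,0,0,0,-1]]]'
python3 - <<'E'
from h import *
s=snapshot("side");t=snapshot("top")
save(s,"s11.png",None,1.5);save(t,"t11.png",None,1.5)
print(TO, w([-.165,0,.235]))
for n,p in(("top",t),("side",s)): print([(np.round(d["position"],1).tolist(),round(d["confidence"],2)) for d in landmark_of(p,"roll_center")])
E
python3 d.py .438 -.0024 .235 72.5
```

```text
time_s: 11.42
tool_pos: [0.5574, 0.0313, 0.2111]
eef_rot: [-90.0, -0.0, 72.5]
contact_force: [0.3, 0.5, 0.2]
grip_width: 0.055
time_s: 12.05
tool_pos: [0.477, 0.0566, 0.3317]
eef_rot: [-90.1, -0.0, 72.5]
contact_force: [-0.2, 0.3, 0.3]
grip_width: 0.0376
time_s: 12.55
tool_pos: [0.3622, 0.0928, 0.3433]
eef_rot: [-90.0, -0.0, 72.6]
contact_force: [0.4, -0.6, 0.2]
grip_width: 0.0007
[ 0.5955 -0.052   0.    ] [ 0.4381367  -0.00238354  0.235     ]
[([272.7, 156.8], 0.92), ([177.2, 268.3], 0.61)]
[([170.2, 192.2], 0.82), ([198.4, 228.3], 0.76), ([287.4, 230.7], 0.6), ([264.5, 167.0], 0.25)]
pos [0.3642 0.0924 0.3433] rot [-9.005e+01 -2.000e-02  7.252e+01] F [-0.   0.7 -1. ] g 0.0004
shift frac [-0.569  0.903 -0.823]
turn frac [0.001 0.    0.   ]
```

View pics/s11.png

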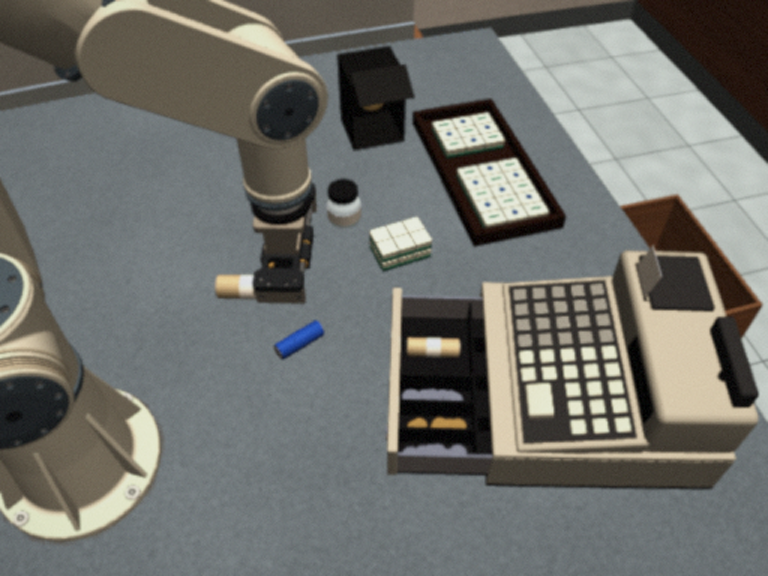

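View pics/t11.png

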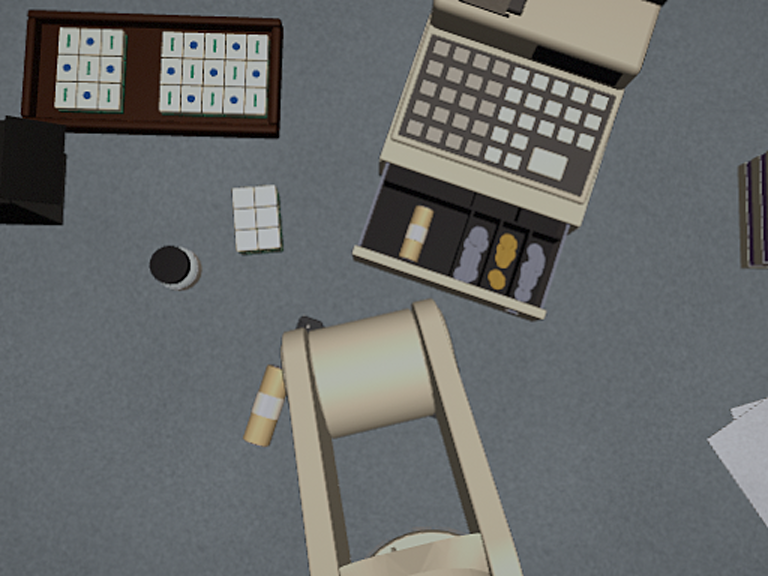

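```bash
python3 -m crank '[[[-0.3,0,-0.35,0,0,0,-1],[-0.57,0,-0.7,0,0,0,-1],[-0.57,0.3,-0.82,0,0,0,-1],[-0.57,0.7,-0.82,0,0,0,-1],[-0.57,0.9,-0.82,0,0,0,-1]]]'
python3 - <<'E'
from h import *
print("final",w([-.015,0,.235]))
E
python3 d.py .5812 -.0475 .235 72.5
```

```text
time_s: 13.38
tool_pos: [0.4365, -0.0031, 0.2327]
eef_rot: [-89.9, 0.0, 72.5]
contact_force: [0.6, -0.2, 0.4]
grip_width: 0.0006
final [ 0.58119425 -0.04748941  0.235     ]
pos [ 0.4365 -0.0031  0.2327] rot [-8.986e+01  5.000e-02  7.246e+01] F [ 0.6 -0.2  0.4] g 0.0006
shift frac [ 0.011 -0.022 -1.261]
turn frac [-0.002 -0.    -0.001]
```

```bash
python3 -m crank '[[[0,0,-0.08,0,0,0,-1],[0,0,-0.16,0,0,0,-1],[0,0,-0.25,0,0,0,-1],[0,0,-0.35,0,0,0,-1],[0,0,-0.45,0,0,0,-1]]]'
python3 -m crank '[[[0,0,-0.1,0,0,0,-1],[0,0,-0.2,0,0,0,-1],[0,0,-0.3,0,0,0,-1],[0,0,-0.4,0,0,0,-1],[0,0,-0.5,0,0,0,-1]]]'
python3 d.py .5812 -.0475 .235 72.5
python3 - <<'E'
from h import *
s=snapshot("side")
save(s,"s12.png",(200,130,460,325),3)
E
```

```text
time_s: 14.0
tool_pos: [0.4883, -0.0187, 0.2356]
eef_rot: [-90.0, -0.0, 72.5]
contact_force: [-3.6, 0.4, 3.1]
grip_width: 0.0005
time_s: 14.62
tool_pos: [0.5454, -0.0368, 0.235]
eef_rot: [-90.0, 0.0, 72.5]
contact_force: [-5.2, -2.0, 3.2]
grip_width: 0.0002
pos [ 0.5454 -0.0368  0.235 ] rot [-8.996e+01  2.000e-02  7.255e+01] F [-5.2 -2.   3.2] g 0.0002
shift frac [ 0.004 -0.    -0.311]
turn frac [-0.     0.001 -0.   ]
```

View pics/s12.png

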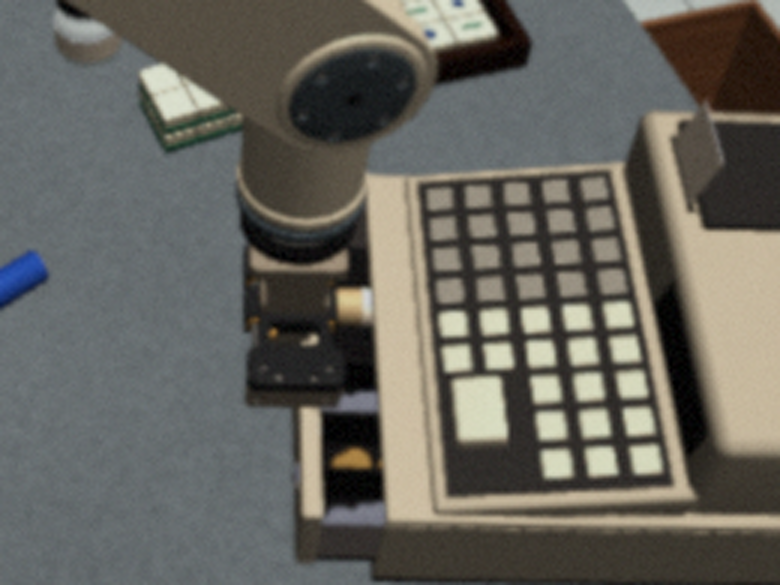

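```bash
python3 -m crank '[[[0,0,-0.08,0,0,0,-1],[0,0,-0.16,0,0,0,-1],[0,0,-0.22,0,0,0,-1],[0,0,-0.27,0,0,0,-1],[0,0,-0.3,0,0,0,-1]]]'
python3 -m crank '[[[0,0,-0.02,0,0,0,-1],[0,0,-0.03,0,0,0,-1],[0,0,-0.03,0,0,0,-1]]]'
python3 d.py .5812 -.0475 .235 72.5
python3 - <<'E'
from h import *
s=snapshot("side")
save(s,"s13.png",(280,150,460,325),4)
E
```

```text
time_s: 15.3
tool_pos: [0.5789, -0.0473, 0.2349]
eef_rot: [-89.9, 0.0, 72.5]
contact_force: [-8.5, 0.6, 5.9]
grip_width: 0.0007
time_s: 15.68
tool_pos: [0.5823, -0.0484, 0.2349]
eef_rot: [-89.9, 0.0, 72.5]
contact_force: [-6.3, 0.6, 3.4]
grip_width: 0.0006
pos [ 0.5823 -0.0484  0.2349] rot [-8.991e+01  3.000e-02  7.254e+01] F [-6.3  0.6  3.4] g 0.0006
shift frac [ 0.005 -0.001  0.011]
turn frac [-0.001  0.    -0.   ]
```

View pics/s13.png

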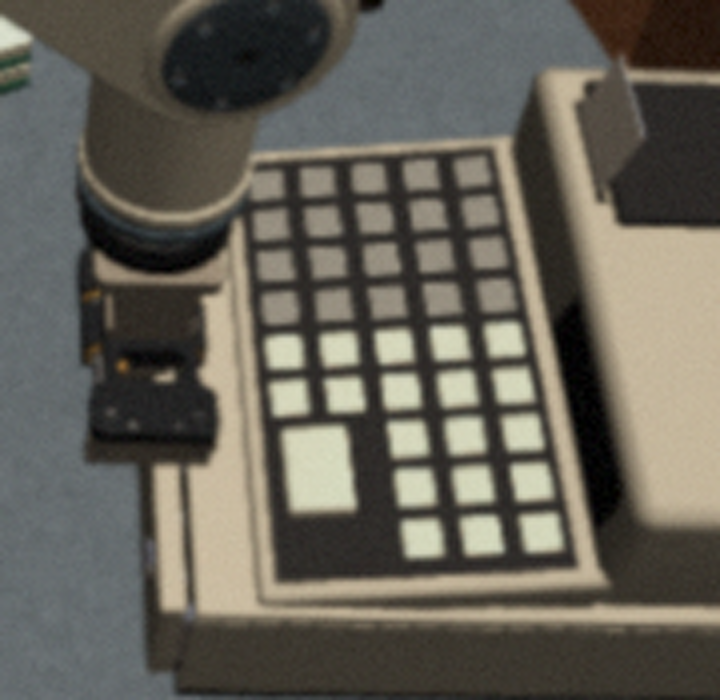

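```bash
python3 -m crank '[[[0,0,-0.015,0,0,0,-1],[0,0,-0.03,0,0,0,-1],[0,0,-0.03,0,0,0,-1]]]'
```

```text
time_s: 16.1
tool_pos: [0.5864, -0.0496, 0.2349]
eef_rot: [-90.0, 0.0, 72.5]
contact_force: [-2.6, -0.6, 0.5]
grip_width: 0.0005
```

```bash
python3 -m crank '[[[0,0,-0.015,0,0,0,-1],[0,0,-0.025,0,0,0,-1],[0,0,-0.025,0,0,0,-1]]]'
```

```text
time_s: 16.48
tool_pos: [0.5889, -0.0503, 0.2351]
eef_rot: [-90.0, -0.0, 72.5]
contact_force: [-4.2, 1.1, 1.3]
grip_width: 0.0004
```

```bash
python3 -m crank '[[[0,0,-0.01,0,0,0,-1],[0,0,-0.02,0,0,0,-1],[0,0,-0.02,0,0,0,-1]]]'
python3 - <<'E'
from h import *
s=snapshot("side")
save(s,"s14.png",(280,150,460,325),4)
E
```

```text
time_s: 16.85
tool_pos: [0.5911, -0.051, 0.2351]
eef_rot: [-90.0, 0.0, 72.5]
contact_force: [-4.4, 1.3, 1.3]
grip_width: 0.0003
```

View pics/s14.png

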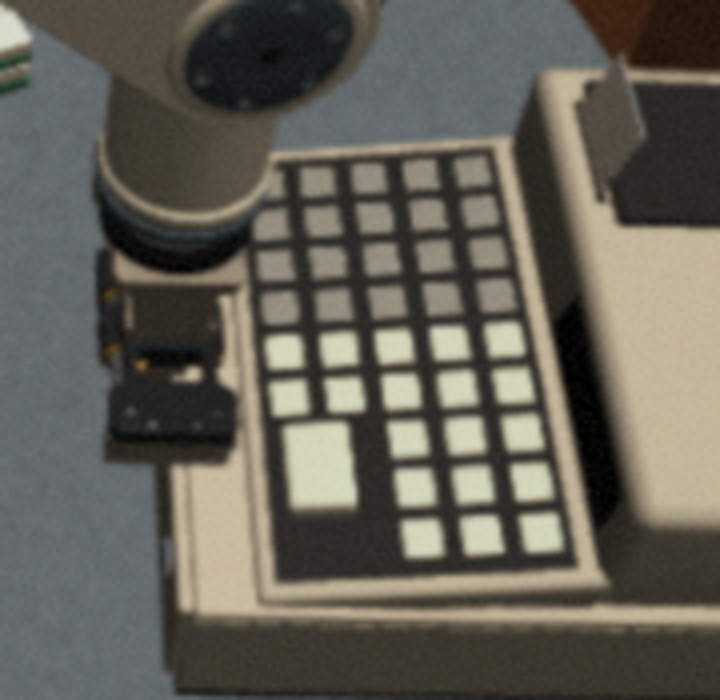

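```bash
python3 -m crank '[[[0,0,-0.01,0,0,0,-1],[0,0,-0.02,0,0,0,-1],[0,0,-0.02,0,0,0,-1]]]'
```

```text
time_s: 17.27
tool_pos: [0.5931, -0.0516, 0.235]
eef_rot: [-89.9, 0.0, 72.5]
contact_force: [-6.7, 1.6, 3.3]
grip_width: 0.0004
```

```bash
python3 -m crank '[[[0,0,-0.01,0,0,0,-1],[0,0,-0.015,0,0,0,-1],[0,0,-0.015,0,0,0,-1]]]'
```

```text
time_s: 17.65
tool_pos: [0.5937, -0.0518, 0.235]
eef_rot: [-89.7, 0.0, 72.5]
contact_force: [-12.8, 5.2, 8.7]
grip_width: 0.0009
```

```bash
python3 -m crank '[[[0,0,0.03,0,0,0,-1],[0,0,0.1,0,0,0,-1],[0,0,0.3,0,0,0,-1],[0,0,0.6,0,0,0,-1],[0,0,0.9,0,0,0,-1]]]'
python3 -m crank '[[[0,-0.3,0.2,0,0,0,-1],[0,-0.7,0.5,0,0,0,-1],[0.2,-1,1,0,0,0,-1],[0.4,-1,1,0,0,0,-1],[0.4,-1,1,0,0,0,-1]]]'
python3 - <<'E'
from h import *
s=snapshot("side");t=snapshot("top")
save(s,"s15.png",None,1.5)
save(t,"t15.png",(150,0,445,200),2.7)
E
```

```text
time_s: 18.27
tool_pos: [0.492, -0.0197, 0.2355]
eef_rot: [-90.2, -0.0, 72.5]
contact_force: [0.2, -0.0, -0.1]
grip_width: 0.0002
time_s: 18.9
tool_pos: [0.3926, 0.063, 0.3565]
eef_rot: [-90.3, -0.1, 72.7]
contact_force: [-0.0, 0.1, 0.1]
grip_width: 0.0001
```

View pics/s15.png

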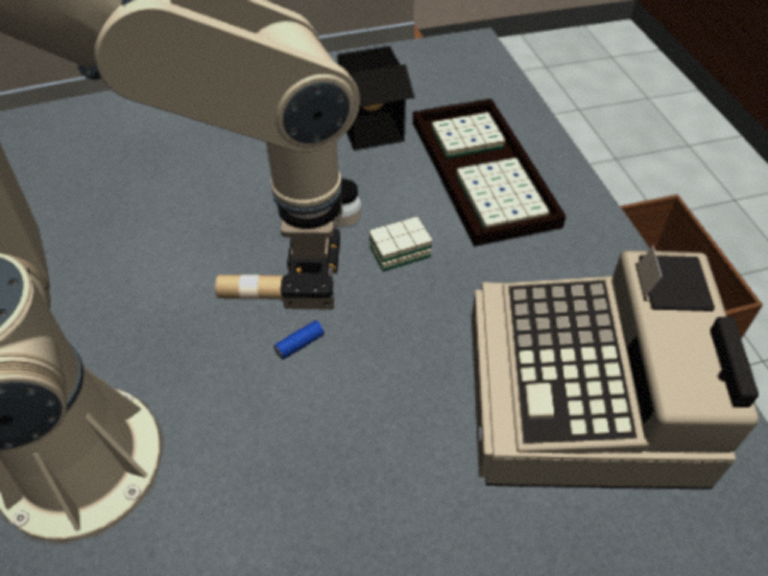

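View pics/t15.png

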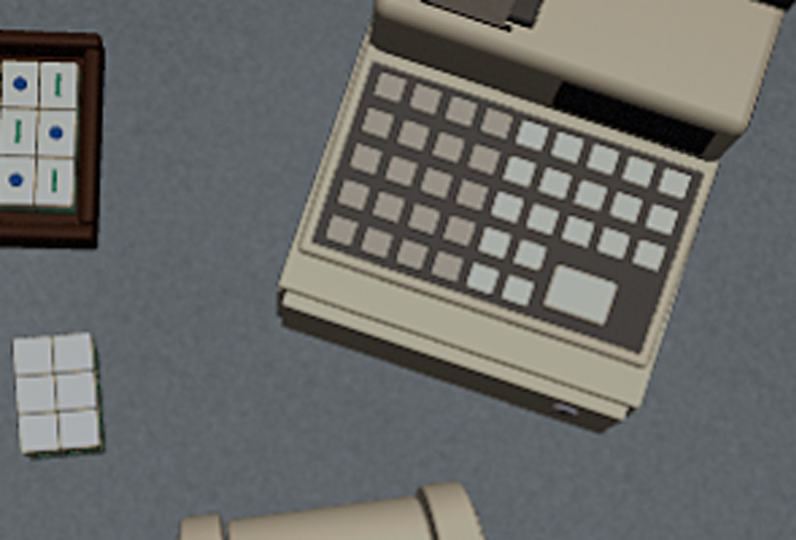

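```bash
python3 -m crank '[[[0,0,0,0,0,0,-1],[0,0,0,0,0,0,-1],[0,0,0,0,0,0,-1]]]'; python3 -c "
from station import *
print(hand_in())"
```

```text
time_s: 19.38
tool_pos: [0.3923, 0.0615, 0.3548]
eef_rot: [-90.0, 0.0, 72.5]
contact_force: [0.2, -0.2, -0.4]
grip_width: 0.0002
the job is handed in; nothing more can be done
None
```

The coin roll is in the till's wide front compartment, the drawer is pushed shut, and the job is handed in at about 19.4 s of the 61 s allowed. `hand_in()` gives no verdict, so the result below rests on my own checks.

- **What I did:** I pressed the big key and the drawer sprang fully open. I picked up the smaller buff roll (measured 82 x 28 mm, against 115 x 39 mm for the larger one). I lowered it until it touched the compartment floor, let it go there, and pushed the drawer to its dead stop with about 14 N.
- **Last checks:** After I backed off, both cameras showed the drawer shut just as at the start and the key up. The pack of tiles looked unmoved; the jar, partly hidden behind the gripper in the last side view, did too. The wrist force was near zero.
- **What I could not check:** With the drawer shut the roll is out of sight. I last saw it whole, lying along the middle of the compartment just after I let it go, and saw part of it during the push.
- **Disagreements:** The roll's centre triangulated at 21 mm up, against 14.5 mm in your description. I used the described height, and the grasp and placing worked as expected. One till corner also disagreed by 11 mm between the two cameras. I relied on the top view there, and an outline of the till drawn over both pictures matched it to within 1–2 mm.

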